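# Weigh a topping canister on the hook scale

## Task

Hang the steel canister by its handle bow on the hook of the sprung column scale, lowering it so gently that the scale takes the whole weight without a jerk or a bounce before you let go. Leave it hanging freely until the pointer has come to rest and stayed still for a good second, then take hold again, lift it gently off the hook and stand it softly, upright, in the middle of the free half of the slate board that carries the chocolate bar. Leave the other things where they are, and do not push the scale about with the gripper.

Things in the scene. Friction and masses are not known exactly. Their poses are not given: they have to be found in the camera images.
- canister: Closed steel canister, the only one with a handle: 75 mm diameter, 55 mm high, 0.2 to 0.6 kg depending on contents. Origin under its centre, z up. A stiff bow of 6 mm wire stands over it in its y-z plane: upright legs at y = +-31 mm and a level top bar along y (straight over y = +-19 mm) with a wooden grip block above it
- bail (a point): Middle of the bow's top bar, on its centre line, 120 mm above the canister's underside. The opening below the bar is 62 mm high and 56 mm wide
- grip (a point): Centre of the wooden grip block: 24 mm above point bail; the block measures 14 mm (canister x) x 24 mm (canister y) x 32 mm high, its underside 8 mm above the bar's centre line
- scale: Fixed scale: dark steel base plate 150 x 130 x 12 mm and a column 30 x 40 mm, 260 mm high. Origin on the column's axis at table height. A steel hook of 8 mm round bar reaches from the column towards the scale's own -x, in its x-z plane
- hook_seat (a point): Where the bow's top bar (its centre line) lies when seated in the hook's valley; 110 mm from the column's axis to the scale's -x, 217 mm above the table unloaded; sinks with the hook. From this point: V-shaped valley, its bottom 5 mm below, its sides rising at 43 degrees; upturned outer end 20 mm out (-x), its top 19 mm above; arm's top 11 mm above; hook's lowest face 14 mm below
- hook (a joint): How far the hook has sunk, m: 0 unloaded, up to 0.06 at the lower stop. Spring of 130 N/m, lightly damped (a bounce dies out in 1 to 2 s) and delicate: it should never run faster than 80 mm/s, up or down, nor be pushed past 50 mm; the canister's weight sinks it by 15 to 45 mm. A swing of the canister dies out too. A black carriage with a pointer shows it on the column's ruled sides
- board: Fixed black slate board 180 (x) x 240 (y) x 12 mm, origin under its centre; the chocolate bar lies on its +y half
- free_half (a point): Middle of the board's free half, on its upper face (12 mm above the table): 58 mm from the board's centre towards its -y
- tin_a: shallow steel topping tin without a handle, 84 mm diameter, 36 mm high, filled level with pale crumbs; origin under its centre; leave alone
- tin_b: the same kind of tin (84 mm diameter, 36 mm high, no handle), with dark berries; origin under its centre; leave alone
- chocolate_bar: chocolate bar 150 x 76 x 10 mm lying on the +y half of the slate board; origin under its centre; leave alone
- tumbler: drinking glass, 62 mm diameter, 115 mm high, standing; origin under its centre; leave alone
- bowl: steel bowl, 130 mm diameter, 55 mm high; origin under its centre; leave alone
- spatula: spatula lying flat on the table; leave alone
Things that resemble listed ones, but are neither listed nor needed, are in the scene too. What is shaped like the canister but yellow is not meant.

How it is judged:
On the way, in this order (a step that is already met when the one before it is completed fails the run):
1. the canister hangs in the hook, let go and at rest (scale and canister still) for one second (distance between bail and hook_seat below 0.01 m and value of joint hook above 0.008 m and velocity of joint hook between -0.01 and 0.01 m/s and linear speed of canister below 0.05 m/s and contact force between each of the fingers, the arm and canister below 0.02 N), for 1 s.
2. the canister has been lifted off the hook, clear of the scale (distance between bail and hook_seat above 0.06 m and contact force between canister and scale below 0.01 N and value of joint hook below 0.006 m), for 0.1 s.
At the end, for the whole second after the job is handed in: The canister stands upright (within 0.08 rad) and at rest on the slate board, its centre within 30 mm of the middle of the free half and not touching the chocolate bar, released; the scale's hook is empty and back up (within 6 mm) (horizontal distance between canister and free_half below 0.03 m and z of canister in the frame of free_half between -0.004 and 0.004 m and angle between canister's own z axis and vertical below 0.08 rad and linear speed of canister below 0.02 m/s and contact force between canister and chocolate_bar below 0.01 N and value of joint hook below 0.006 m and contact force between each of the fingers, the arm and canister below 0.02 N).
It fails at once if the scale is jerked or let bounce: the hook moves faster than 100 mm/s, or is pushed more than 55 mm down (value of joint hook above 0.055 m or velocity of joint hook above 0.1 m/s or velocity of joint hook below -0.1 m/s).
It fails at once if the canister is rammed against the scale (over 20 N) (contact force between canister and scale above 20 N).
It fails at once if the gripper or arm pushes the scale with more than 5 N (contact force between any of the fingers, the arm and scale above 5 N).
It fails at once if the canister is dropped (moves over 0.4 m/s out of the fingers, a fall of about 8 mm) or banged down on the board (over 45 N) ((contact force between the fingers and canister below 0.02 N and linear speed of canister above 0.4 m/s) or contact force between canister and board above 45 N).
It fails at once if another thing is moved more than 20 mm (distance of any of tin_a, tin_b, chocolate_bar, tumbler, bowl, spatula from where it was at the start of the episode above 0.02 m).
It also fails if it takes over 72 s, if anything falls off the work surface, if the arm or the gripper's body presses on something with over 40 N, if the wrist force passes 120 N, or if a joint passes its speed limit or range.

## Robot

A 6-joint arm with a two-finger parallel gripper is mounted at the origin on the work surface. World frame = base frame: x ahead of the robot, y to its left, z up, the work surface at z = 0. Lengths are in m, angles in rad, forces in N, time in s.
With the tool pointing down it reaches from about 0.25 to 0.775 m from the base axis. Payload 8.9 kg.
Tool frame: the origin (TCP) lies between the finger pads; the fingertips stand 22 mm ahead of it and the grasp point (between the pads) lies 3 mm ahead of it (ctrl.tip_extent is the distance from the TCP to the fingertips, in m); z points along the fingers, y is the direction in which the jaws open and shut (so a half turn about z gives the same grasp; the last joint's range is limited). The gripper opens to 85 mm and grips with 20 to 120 N. Pads are 22 mm wide; open, the fingers measure 114 mm over their backs; the gripper's body (76 mm by 85 mm) begins 54 mm behind the grasp point. The pads swing forward as they close: fully open they stand 13 mm farther back than shut.
Start: joints at [1.025, 0.291, -0.153, 1.127, 0, 1.431], TCP at [0.208, 0.482, 0.253] pointing down, gripper open.
Joint ranges: [-2.52, 2.52], [-0.91, 1.74], [-1.3, 1.37], [-1.96, 2.02], [-1.52, 1.47], [-3.14, 3.14]. Speed limits (rad/s): [2.22, 2.22, 2.79, 3.14, 3.14, 3.14].

## Interface

Orientations are given as a unit quaternion [x, y, z, w].
In Python, from plant import ctrl gives the robot as it stands.
- The arm moves only by the tool step_arm, never from a script. Its argument "plan" is text: rows parted by semicolons, each of 7 numbers parted by spaces: the shift along the tool's x, y, z in mm, then the turn, a rotation vector about the tool's x, y, z in degrees, then the opening, from 0 (shut) to 1 (fully open). A call has 1 to 20 rows; each row is the pose to reach, as a shift and turn from the pose measured when the call began, along the tool's axes at that moment; what a row does not reach only later rows make up. A row lasts 1/8 s, in which the tool goes at most 62.5 mm and 10.7 degrees, less where a joint would pass 70% of its speed; a pose out of reach is approached as far as the arm can. A call with a gripper value outside its range is refused whole. The fingers move at their own pace and stop on an object; "squeeze" is the grip in N (left out, the last holds). Time passes only in rows, so rows that repeat a pose let the fingers close. It gives the time, the measured TCP pose, the force and the opening at its end, in the units of the state.
- ctrl.state(): the state, without advancing time (a new reading comes with each control period).
- ctrl.snapshot(name): name is "scene" or "top" or "wrist"; returns the picture (384x512x3 uint8, red, green, blue); there is no depth.
- ctrl.camera_params(name): a dict with "K" (3x3 intrinsics, pixels), "k1" (the pictures are not rectified: a ray, as slopes to the right and down, at radius r is drawn at 1 + k1 r^2 times it, then the intrinsics apply), "rvec" (rotation vector, rad) and "tvec" (3), from world to camera coordinates, as OpenCV has them; the wrist camera has in their place "mount" (4x4, takes a point from camera to tool coordinates, whose origin is the TCP and whose axes are the flange's). Camera axes: x right, y down, z forward; pixel columns grow to the right and rows downward; lengths in m; the calibration is good to about 2 mm. A picture is of the moment at which its call begins: read the wrist's pose just before it. camera_params takes no time and is no camera call.
- ctrl.finish_job(): hands the job in, once; it reports no verdict.
The state is a dict: "clock": time; "joints": joint angles; "dq": joint speeds; "effort": joint torques, N m; "tool_pos": TCP position; "eef_rot": TCP orientation; "wrist_force": force on the tool from outside, world axes, zero at the start; "ft_torque": the same for the moment, N m; "finger_gap": finger opening in m.
Only numpy, scipy, OpenCV 4.12 (cv2) and the standard library are available. Lean on these libraries where they do the work, as an engineer would, in place of code of your own. Each camera call takes 0.05 s, during which the arm holds its last target. There are 200 camera calls.

## Working session

There is one attempt and no reset: what is moved stays moved. The work goes in short steps, Python scripts to look and compute and a tool call to move; the robot and the scene stay as the last step left them, time stands still between calls to the robot, and variables do not carry over. Pictures are saved under pics/ and viewed, about 8 in all and at most 12, crops included, and the job is handed in when it is done.

Besides the shell and the picture viewer there is one more tool, called after "Emit:" by a JSON object that holds its "op" and its "data". step_arm: Moves the arm, as the interface text tells. Its arguments: {"type":"object","properties":{"plan":{"type":"string"},"squeeze":{"type":"number"}},"required":["plan"]}

```bash
mkdir -p pics; ls
python3 - <<'E'
from plant import ctrl
import cv2,numpy as np
np.set_printoptions(precision=4,suppress=True)
for n in("scene","top"):
    p=ctrl.camera_params(n);print(n,p)
    cv2.imwrite(f"pics/{n}1.png",cv2.resize(ctrl.snapshot(n)[...,::-1],(800,600),interpolation=cv2.INTER_CUBIC))
print(ctrl.camera_params("wrist"));print(ctrl.state())
E
```

```text
pics
scene {'K': array([[393.3994,   0.    , 256.2145],
       [  0.    , 393.3994, 197.0779],
       [  0.    ,   0.    ,   1.    ]]), 'k1': -0.1140072001199055, 'rvec': array([ 2.3884,  1.1314, -0.3012]), 'tvec': array([-0.3502, -0.2488,  1.5626])}
top {'K': array([[484.4643,   0.    , 250.0868],
       [  0.    , 484.4643, 188.9806],
       [  0.    ,   0.    ,   1.    ]]), 'k1': -0.09763839314909849, 'rvec': array([ 2.1135, -2.1722,  0.1353]), 'tvec': array([0.0462, 0.555 , 1.5831])}
{'K': array([[300.6727,   0.    , 258.5139],
       [  0.    , 300.6727, 194.4008],
       [  0.    ,   0.    ,   1.    ]]), 'k1': -0.06793028625850686, 'mount': array([[-0.0008, -0.9478, -0.3189,  0.0816],
       [ 1.    , -0.0008, -0.0004, -0.0003],
       [ 0.0001, -0.3189,  0.9478, -0.1209],
       [ 0.    ,  0.    ,  0.    ,  1.    ]])}
{'clock': 0.1, 'joints': array([ 1.0247,  0.2912, -0.154 ,  1.1267,  0.    ,  1.4315]), 'dq': array([ 0.0004, -0.0004,  0.0018, -0.0012, -0.001 , -0.0001]), 'effort': array([  0.0014, -53.7978,  33.1918,   0.0093,  -0.0002,  -0.    ]), 'tool_pos': array([0.2075, 0.4819, 0.2528]), 'eef_rot': array([ 0.202 ,  0.9794, -0.0005, -0.0002]), 'wrist_force': array([ 0.0414, -0.7916, -0.3275]), 'ft_torque': array([-0.014 ,  0.0511,  0.0131]), 'finger_gap': 0.08519468575906505}
```

View pics/scene1.png

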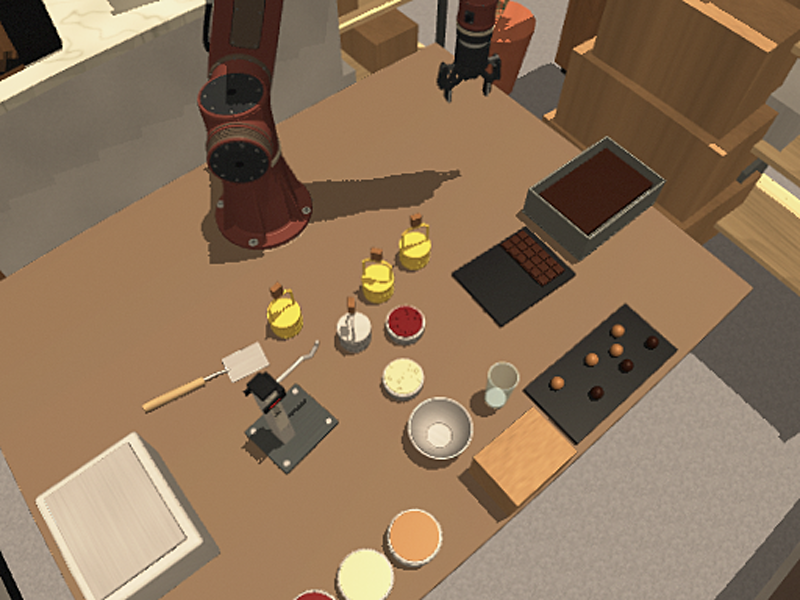

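View pics/top1.png

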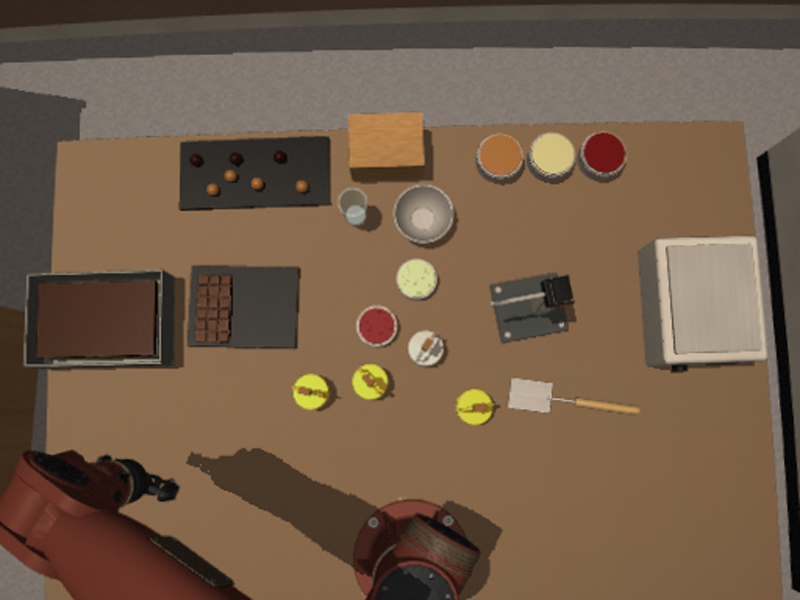

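The scene shows the white canister with its wooden grip at (352,330) and the scale at (275,420), its hook pointing up and right. The top view has the canister at (426,348), the scale base at (530,307) with the hook reaching left (+y) to about (493,302), and the board at (244,307) with chocolate on its left half.

```bash
cat > h.py <<'E'
import numpy as np,cv2
from scipy.spatial.transform import Rotation as R
from plant import ctrl
np.set_printoptions(precision=4,suppress=True)
def cam(name,st=None):
    p=ctrl.camera_params(name)
    if name=="wrist":
        st=st or ctrl.state()
        T=np.eye(4);T[:3,:3]=R.from_quat(st["eef_rot"]).as_matrix();T[:3,3]=st["tool_pos"]
        M=np.linalg.inv(T@p["mount"]);r=cv2.Rodrigues(M[:3,:3])[0];t=M[:3,3]
    else: r=np.array(p["rvec"],float);t=np.array(p["tvec"],float)
    return p["K"],p["k1"],r,t
def ray(c,uv):
    K,k1,r,t=c
    n=cv2.undistortPoints(np.array([[uv]],float),K,np.array([k1,0,0,0.]))[0,0]
    Rm=cv2.Rodrigues(r)[0];d=Rm.T@[n[0],n[1],1];return -Rm.T@t,d/np.linalg.norm(d)
def atz(c,uv,z):
    o,d=ray(c,uv);return o+d*(z-o[2])/d[2]
def proj(c,P):
    K,k1,r,t=c;return cv2.projectPoints(np.array(P,float).reshape(-1,1,3),r,t,K,np.array([k1,0,0,0.]))[0][:,0]
def tri(obs):
    A=np.zeros((3,3));b=np.zeros(3)
    for c,uv in obs:
        o,d=ray(c,uv);M=np.eye(3)-np.outer(d,d);A+=M;b+=M@o
    X=np.linalg.solve(A,b);return X,[np.linalg.norm((np.eye(3)-np.outer(d,d))@(X-o)) for o,d in(ray(*q) for q in obs)]
E
python3 - <<'E'
from h import *
s=1/1.5625;c=cam("top")
T=lambda u,v,z:print((u,v),z,atz(c,(u*s,v*s),z))
for q in[(426,348,.055),(427,344,.144),(557,290,.26),(529,307,.012),(493,302,.236),(192,266,.012),(298,267,.012),(297,348,.012),(189,346,.012),(491,288,.012),(499,341,.012),(567,330,.012),(557,276,.012)]:T(*q)
im=cv2.imread("pics/top1.png")[250:370,370:590]
cv2.imwrite("pics/top1c.png",cv2.resize(im,(792,432),interpolation=cv2.INTER_CUBIC))
E
```

```text
(426, 348) 0.055 [ 0.4399 -0.0403  0.055 ]
(427, 344) 0.144 [ 0.4417 -0.0396  0.144 ]
(557, 290) 0.26 [ 0.5262 -0.2797  0.26  ]
(529, 307) 0.012 [ 0.5256 -0.2687  0.012 ]
(493, 302) 0.236 [ 0.5102 -0.1628  0.236 ]
(192, 266) 0.012 [0.6379 0.4697 0.012 ]
(298, 267) 0.012 [0.6284 0.2334 0.012 ]
(297, 348) 0.012 [0.4504 0.2373 0.012 ]
(189, 346) 0.012 [0.4606 0.4747 0.012 ]
(491, 288) 0.012 [ 0.5697 -0.1878  0.012 ]
(499, 341) 0.012 [ 0.4535 -0.2     0.012 ]
(567, 330) 0.012 [ 0.4729 -0.349   0.012 ]
(557, 276) 0.012 [ 0.5921 -0.3338  0.012 ]
```

View pics/top1c.png

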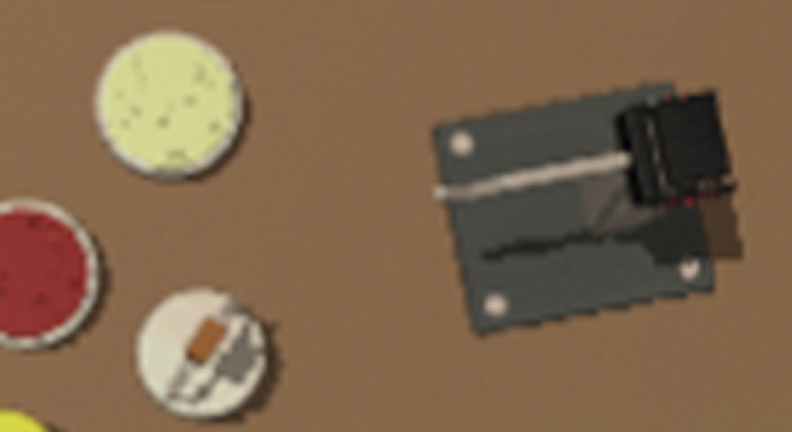

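The crop shows the canister grip block at (207,340), its long side and the bow running lower-left to upper-right. The hook runs from its tip at (437,192) to the carriage at (628,158), with the base corners at (432,125), (478,333), (715,290) and (672,83). Next I'll bring the wrist camera over for a closer measurement.

```bash
cat >> h.py <<'E'
def delta(pos,yaw_y,st=None,tilt=None):
    "row: move to pos, tool down with tool y at world angle yaw_y (deg)"
    st=st or ctrl.state();R0=R.from_quat(st["eef_rot"])
    a=np.radians(yaw_y);y=np.array([np.cos(a),np.sin(a),0]);z=np.array([0,0,-1.]);x=np.cross(y,z)
    Rt=R.from_matrix(np.c_[x,y,z])
    d=R0.inv().apply(np.array(pos)-st["tool_pos"])*1e3
    print("shift mm",d.round(1),"turn deg",np.degrees((R0.inv()*Rt).as_rotvec()).round(2))
E
python3 - <<'E'
from h import *
delta([.45,-.09,.36],-12)
E
```

```text
shift mm [-448.9 -429.4 -106.8] turn deg [-0.06  0.03 78.69]
```

Emit:
{"op": "step_arm", "data": {"plan": "-60 -58 -60 0 0 10 1;-449 -429 -107 0 0 78.7 1;-449 -429 -107 0 0 78.7 1;-449 -429 -107 0 0 78.7 1;-449 -429 -107 0 0 78.7 1;-449 -429 -107 0 0 78.7 1;-449 -429 -107 0 0 78.7 1;-449 -429 -107 0 0 78.7 1;-449 -429 -107 0 0 78.7 1;-449 -429 -107 0 0 78.7 1;-449 -429 -107 0 0 78.7 1;-449 -429 -107 0 0 78.7 1;-449 -429 -107 0 0 78.7 1;-449 -429 -107 0 0 78.7 1;-449 -429 -107 0 0 78.7 1;-449 -429 -107 0 0 78.7 1"}}

```text
clock: 2.1
tool_pos: [0.4501, -0.0893, 0.3603]
eef_rot: [0.777, 0.63, -0.001, 0.0]
wrist_force: [0.9, 0.4, -0.5]
finger_gap: 0.0854
```

Run:
```python
from h import *
st=ctrl.state();print(st)
im=ctrl.snapshot("wrist");np.savez("w1.npz",im=im,q=st["eef_rot"],p=st["tool_pos"])
cv2.imwrite("pics/w1.png",cv2.resize(im[...,::-1],(800,600),interpolation=cv2.INTER_CUBIC))
```

```text
{'clock': 2.1, 'joints': array([-0.3545,  0.1253, -0.085 ,  1.3605, -0.0011,  1.4251]), 'dq': array([-0.0056,  0.0034,  0.0017, -0.0021, -0.0003,  0.    ]), 'effort': array([  0.1255, -43.5923,  34.5173,   0.0096,  -0.0008,   0.0028]), 'tool_pos': array([ 0.4501, -0.0893,  0.3603]), 'eef_rot': array([ 0.777 ,  0.6295, -0.0005,  0.0003]), 'wrist_force': array([ 0.9128,  0.3905, -0.5371]), 'ft_torque': array([ 0.0244,  0.0497, -0.0071]), 'finger_gap': 0.08535679653218581}
```

View pics/w1.png

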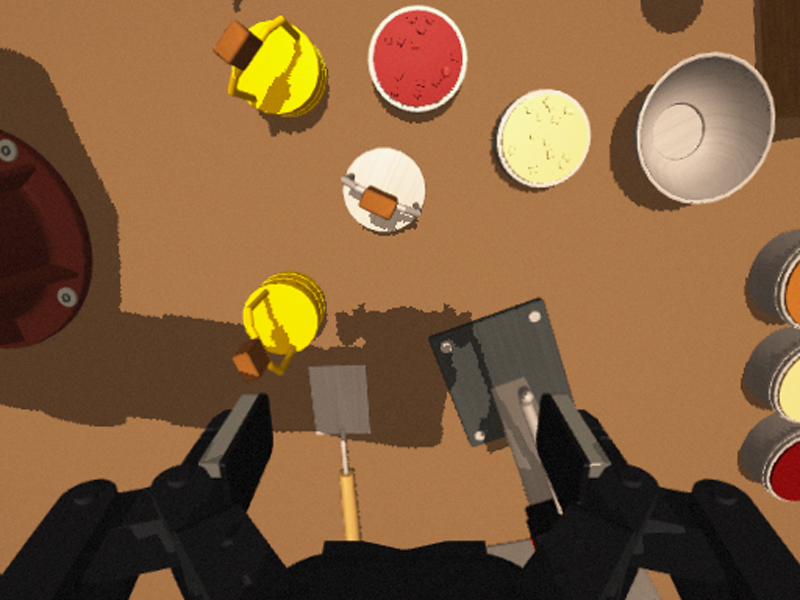

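The wrist view has the canister centre at (384,190), the grip block at (379,202), and the bow shoulders at about (347,181) and (416,212). The hook tip is at (527,396), with base corners at (430,338) and (542,299).

Run:
```python
from h import *
d=np.load("w1.npz");w=cam("wrist",dict(eef_rot=d["q"],tool_pos=d["p"]));t=cam("top");s=1/1.5625
W=lambda u,v:(w,(u*s,v*s))
TT=lambda x,y:(t,((370+x/3.6)*s,(250+y/3.6)*s))
print("grip",atz(*W(380,199),.16),atz(*TT(207,340),.16),tri([W(380,199),TT(207,340)]))
A=atz(*W(347,181),.12);B=atz(*W(416,212),.12);print("bow",A,B,np.linalg.norm(B-A),np.degrees(np.arctan2(*(A-B)[1::-1])),(A+B)/2)
print("top rim",atz(*W(384,189),.055),atz(*TT(203,353),.055))
print("tip",tri([W(527,396),TT(440,192)]),atz(*W(527,396),.236),atz(*TT(440,192),.236))
P=[atz(*TT(*q),.012)[:2] for q in[(432,125),(478,333),(715,290),(672,83)]]
Q=[atz(*W(*q),.012)[:2] for q in[(542,299),(430,338)]]
print(np.array(P),np.array(Q))
for a,b in((P[3],P[0]),(P[2],P[1])):print("hookdir",np.degrees(np.arctan2(*(b-a)[::-1])),np.linalg.norm(b-a))
for a,b in((P[1],P[0]),(Q[1],Q[0]),(P[2],P[3])):print("cross",np.degrees(np.arctan2(*(b-a)[::-1])),np.linalg.norm(b-a))
# hook arm line in top view: arm points at z .224
a=atz(*TT(440,192),.236);b=atz(*TT(628,158),.226);print("arm dir",np.degrees(np.arctan2(*(a-b)[1::-1])),a,b)
# bolts in top view
for q in[(461,143),(495,304),(690,269)]:print("bolt",atz(*TT(*q),.013))
for q in[(535,316),(447,347),(480,437)]:print("boltW",atz(*W(*q),.013))
```

```text
grip [ 0.4447 -0.0392  0.16  ] [ 0.4396 -0.04    0.16  ] (array([ 0.4422, -0.0417,  0.1271]), [np.float64(0.0005791898859471748), np.float64(0.0005791898859471611)])
bow [ 0.4207 -0.0247  0.12  ] [ 0.4666 -0.0582  0.12  ] 0.05681659106745383 143.8779423024828 [ 0.4437 -0.0414  0.12  ]
top rim [ 0.4428 -0.0411  0.055 ] [ 0.4398 -0.0411  0.055 ]
tip (array([ 0.5085, -0.161 ,  0.2378]), [np.float64(0.0009444619138542314), np.float64(0.0009444619138542942)]) [ 0.5097 -0.1621  0.236 ] [ 0.5077 -0.1613  0.236 ]
[[ 0.577  -0.1859]
 [ 0.45   -0.208 ]
 [ 0.4716 -0.3524]
 [ 0.5987 -0.3335]] [[ 0.5786 -0.1893]
 [ 0.4542 -0.2081]]
hookdir 98.37159808279642 0.14916827260770507
hookdir 98.5272121406222 0.14603496032607435
cross 9.875415865093979 0.1288813238163968
cross 8.612738030790878 0.12576723273380735
cross 8.482430323380562 0.1284405474179672
arm dir 99.22904146011378 [ 0.5077 -0.1613  0.236 ] [ 0.5242 -0.2625  0.226 ]
bolt [ 0.5653 -0.2029  0.013 ]
bolt [ 0.467  -0.2189  0.013 ]
bolt [ 0.4847 -0.3377  0.013 ]
boltW [ 0.5687 -0.2064  0.013 ]
boltW [ 0.4703 -0.222   0.013 ]
boltW [ 0.4877 -0.3435  0.013 ]
```

Run:
```python
from h import *
print(ctrl.tip_extent)
delta([.443,-.041,.230],-36)
delta([.443,-.041,.153],-36)
```

```text
0.022
shift mm [ 46.  -17.  130.2] turn deg [-0.    0.07 24.02]
shift mm [ 46.1 -17.  207.2] turn deg [-0.    0.07 24.02]
```

Emit:
{"op": "step_arm", "data": {"plan": "20 -8 50 0 0 10 1;46 -17 105 0 0 20 1;46 -17 130 0 0 24 1;46 -17 150 0 0 24 1;46 -17 170 0 0 24 1;46 -17 185 0 0 24 1;46 -17 196 0 0 24 1;46 -17 203 0 0 24 1;46 -17 207 0 0 24 1;46 -17 207 0 0 24 1;46 -17 207 0 0 24 1"}}

```text
clock: 3.52
tool_pos: [0.4432, -0.0411, 0.1536]
eef_rot: [0.891, 0.454, -0.0, 0.001]
wrist_force: [-0.1, -0.0, 0.3]
finger_gap: 0.0855
```

Run:
```python
from h import *
st=ctrl.state();print(st["tool_pos"],st["eef_rot"],st["wrist_force"])
im=ctrl.snapshot("wrist")
cv2.imwrite("pics/w2.png",im[...,::-1])
```

```text
[ 0.4432 -0.0411  0.1536] [ 0.8909  0.4542 -0.0002  0.0005] [-0.0567 -0.0113  0.2712]
```

View pics/w2.png

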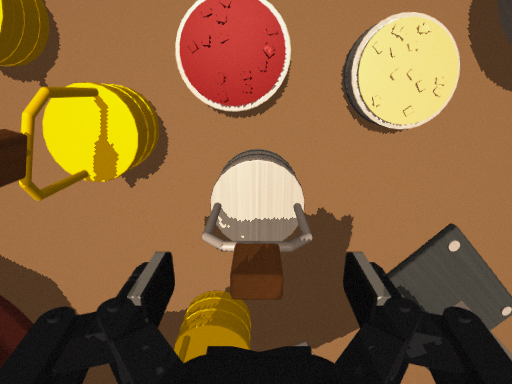

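The grip block sits centred between the open fingers at columns 231–282, and the bow bar is level at rows 238–246. I'll check the fore-aft alignment by projection.

Run:
```python
from h import *
st=ctrl.state();c=cam("wrist",st);Rm=R.from_quat(st["eef_rot"])
for n,xyz in dict(bar=(0,.024,.12),barend=(0,.019,.12),blocktop_front=(.007,0,.16),top_back=(-.007,0,.16),bot_front=(.007,0,.128),bot_front_edge=(.007,.012,.128)).items():
    P=st["tool_pos"].copy();P[2]=xyz[2];P=P+Rm.apply([xyz[0],xyz[1],0]);print(n,proj(c,P))
```

```text
bar [[299.6504 243.3727]]
barend [[290.9701 243.4084]]
blocktop_front [[257.9067 272.0247]]
top_back [[257.954  298.2044]]
bot_front [[257.8887 238.9122]]
bot_front_edge [[280.0506 238.8664]]
```

Emit:
{"op": "step_arm", "data": {"plan": "0 0 0 0 0 0 0;0 0 0 0 0 0 0;0 0 0 0 0 0 0;0 0 0 0 0 0 0;0 0 0 0 0 0 0;0 0 0 0 0 0 0;0 0 0 0 0 0 0;0 0 -3 0 0 0 0;0 0 -12 0 0 0 0;0 0 -27 0 0 0 0;0 0 -47 0 0 0 0;0 0 -72 0 0 0 0;0 0 -97 0 0 0 0;0 0 -117 0 0 0 0;0 0 -130 0 0 0 0;0 0 -136 0 0 0 0;0 0 -138 0 0 0 0;0 0 -138 0 0 0 0;0 0 -138 0 0 0 0", "squeeze": 50}}

```text
clock: 5.95
tool_pos: [0.443, -0.0409, 0.2911]
eef_rot: [0.891, 0.454, -0.001, 0.0]
wrist_force: [-0.4, -0.4, -3.4]
finger_gap: 0.023
```

Run:
```python
from h import *
f=[]
for i in range(4):
    st=ctrl.state();f.append(st["wrist_force"]);im=ctrl.snapshot("wrist")
print(np.array(f),st["tool_pos"],st["finger_gap"],st["clock"],st["ft_torque"])
cv2.imwrite("pics/w3.png",im[...,::-1])
np.savez("w3.npz",im=im,q=st["eef_rot"],p=st["tool_pos"])
# seat = (.512,-.182), hook dir 98.8
u=np.array([np.cos(np.radians(98.8)),np.sin(np.radians(98.8))])
seat=np.array([.512,-.182]);zt=.217+.033
for k,z in((.075,.283),(0,.283),(0,zt)):
    delta([*(seat+k*u),z],8.8)
```

```text
[[-0.4213 -0.4317 -3.4446]
 [-0.5949  0.4845 -3.6892]
 [ 0.0178  0.319  -3.1062]
 [ 0.4716 -0.6266 -4.2566]] [ 0.4431 -0.041   0.2913] 0.0230027971143025 6.1 [-0.0389 -0.055   0.0268]
shift mm [-20.4  85.8   8.4] turn deg [  0.     0.07 -44.78]
shift mm [-73.7 138.6   8.5] turn deg [  0.     0.07 -44.78]
shift mm [-73.6 138.6  41.5] turn deg [  0.     0.07 -44.78]
```

View pics/w3.png

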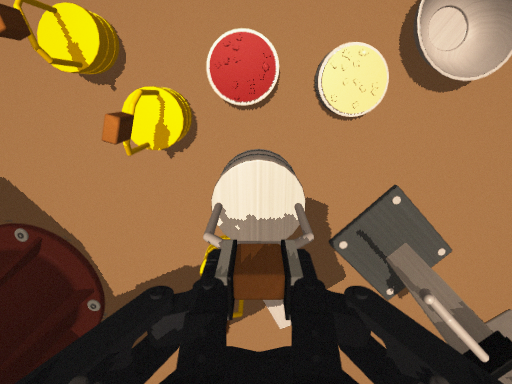

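The canister is held, and the hook is visible at right with its tip at about (429,299). I'll refine the tip position from this view.

Run:
```python
from h import *
d=np.load("w3.npz");w=cam("wrist",dict(eef_rot=d["q"],tool_pos=d["p"]))
e=np.load("w1.npz");v=cam("wrist",dict(eef_rot=e["q"],tool_pos=e["p"]));t=cam("top");s=1/1.5625
print(atz(w,(429,299),.236),atz(w,(397,199),.013))
print(tri([(w,(429,299)),(v,(527*s,396*s))]),tri([(w,(429,299)),(v,(527*s,396*s)),(t,((370+440/3.6)*s,(250+192/3.6)*s))]))
print("bolts",[atz(w,q,.013) for q in((397,200),(343,244),(390,291),(445,250))])
```

```text
[ 0.5096 -0.1608  0.236 ] [ 0.5688 -0.206   0.013 ]
(array([ 0.51  , -0.1631,  0.2339]), [np.float64(0.0002203208251096282), np.float64(0.00022032082510950674)]) (array([ 0.5091, -0.1615,  0.2358]), [np.float64(0.0005990499190801841), np.float64(0.0009097546968464221), np.float64(0.001317991029599129)])
bolts [array([ 0.5681, -0.2074,  0.013 ]), array([ 0.4689, -0.2214,  0.013 ]), array([ 0.4874, -0.3409,  0.013 ]), array([ 0.5924, -0.3266,  0.013 ])]
```

Emit:
{"op": "step_arm", "data": {"plan": "-1 4 1 0 0 -2 0;-3 13 3 0 0 -7 0;-7 28 5 0 0 -14 0;-11 45 7 0 0 -23 0;-15 62 8 0 0 -32 0;-18 75 8 0 0 -39 0;-20 82 8 0 0 -43 0;-20 86 8 0 0 -44.8 0;-20 86 8 0 0 -44.8 0;-20 86 8 0 0 -44.8 0;-20 86 8 0 0 -44.8 0"}}

```text
clock: 7.52
tool_pos: [0.5008, -0.1074, 0.2835]
eef_rot: [0.651, 0.759, -0.0, 0.0]
wrist_force: [-0.5, 0.3, -2.7]
finger_gap: 0.0229
```

Run:
```python
from h import *
delta([.5122,-.1818,.2835],8.8)
```

```text
shift mm [-75.2  -0.2   0.1] turn deg [-0.02  0.06  0.01]
```

Emit:
{"op": "step_arm", "data": {"plan": "-2 0 0 0 0 0 0;-7 0 0 0 0 0 0;-15 0 0 0 0 0 0;-26 0 0 0 0 0 0;-38 0 0 0 0 0 0;-50 0 0 0 0 0 0;-60 0 0 0 0 0 0;-68 0 0 0 0 0 0;-73 0 0 0 0 0 0;-75 0 0 0 0 0 0;-75 0 0 0 0 0 0;-75 0 0 0 0 0 0;-75 0 0 0 0 0 0"}}

```text
clock: 9.15
tool_pos: [0.5123, -0.1813, 0.2836]
eef_rot: [0.651, 0.759, -0.0, 0.0]
wrist_force: [-0.8, -0.1, -3.8]
finger_gap: 0.0229
```

Run:
```python
from h import *
st=ctrl.state();print(st)
a=ctrl.snapshot("wrist");b=ctrl.snapshot("scene")[190:310,110:270]
np.savez("s4.npz",a=a,b=b)
out=np.hstack([cv2.resize(a,(400,300)),cv2.resize(b,(400,300),interpolation=cv2.INTER_CUBIC)])
cv2.imwrite("pics/c4.png",out[...,::-1])
# expected bail, tip in scene crop & wrist
Rm=R.from_quat(st["eef_rot"]);c=cam("scene");w=cam("wrist",st)
bail=st["tool_pos"]+Rm.apply([0,0,.0336])
for P in(bail,[.509,-.1615,.236],[.5122,-.1818,.217]):
    q=(proj(c,P)[0]-[110,190])*2.5+[400,0];print(q,proj(w,P)[0]*400/512)
f=[]
for i in range(6): f.append(ctrl.state()["wrist_force"]);ctrl.snapshot("top")
print(np.mean(f,0),np.std(f,0))
```

```text
{'clock': 9.15, 'joints': array([-0.4742,  0.3115, -0.0441,  1.2148, -0.001 ,  0.9426]), 'dq': array([-0.0004, -0.0004,  0.0003, -0.0008, -0.0006, -0.0006]), 'effort': array([ -0.0269, -57.6792,  35.2073,  -0.0024,  -0.0104,   0.0009]), 'tool_pos': array([ 0.5123, -0.1813,  0.2836]), 'eef_rot': array([ 0.6506,  0.7594, -0.0005,  0.0003]), 'wrist_force': array([-0.8466, -0.1271, -3.7765]), 'ft_torque': array([ 0.0221, -0.0066, -0.02  ]), 'finger_gap': 0.022859240093873363}
[617.8714  76.699 ] [201.8866 189.9479]
[632.103   70.4253] [201.5619 157.6497]
[621.1351  90.0227] [201.6682 172.3988]
[-0.2611 -0.2162 -3.3355] [0.3339 0.266  0.1502]
```

View pics/c4.png

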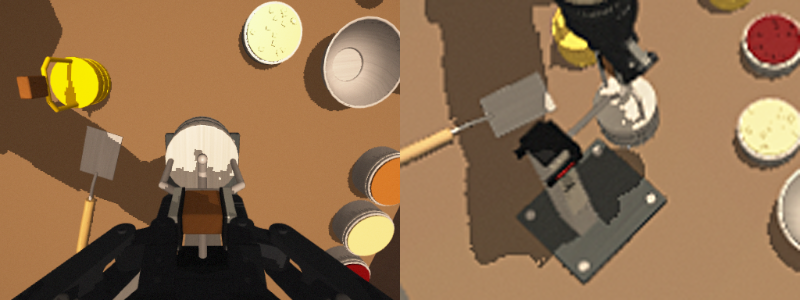

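The left (wrist) panel shows the hook tip at (202,157), as predicted, with the hook centred under the grip block. The right (scene) panel shows the hook passing through the bow at about (612,95). Now I'll lower slowly.

Emit:
{"op": "step_arm", "data": {"plan": "0 0 2 0 0 0 0;0 0 6 0 0 0 0;0 0 11 0 0 0 0;0 0 16 0 0 0 0;0 0 20 0 0 0 0;0 0 23 0 0 0 0;0 0 25 0 0 0 0;0 0 27 0 0 0 0;0 0 29 0 0 0 0;0 0 31 0 0 0 0;0 0 33 0 0 0 0;0 0 35 0 0 0 0;0 0 37 0 0 0 0;0 0 39 0 0 0 0;0 0 41 0 0 0 0;0 0 43 0 0 0 0;0 0 44 0 0 0 0;0 0 45 0 0 0 0;0 0 45 0 0 0 0;0 0 45 0 0 0 0"}}

```text
clock: 12.05
tool_pos: [0.5123, -0.1816, 0.2387]
eef_rot: [0.651, 0.759, -0.0, 0.0]
wrist_force: [0.2, -0.4, -2.1]
finger_gap: 0.0229
```

Run:
```python
from h import *
f=[]
for i in range(8): f.append(ctrl.state()["wrist_force"]);ctrl.snapshot("scene")
print(ctrl.state()["tool_pos"],np.mean(f,0),np.std(f,0))
```

```text
[ 0.5123 -0.1816  0.2386] [ 0.1944 -0.405  -2.0491] [0.3926 0.3981 0.3238]
```

Emit:
{"op": "step_arm", "data": {"plan": "0 0 1 0 0 0 0;0 0 3 0 0 0 0;0 0 5 0 0 0 0;0 0 7 0 0 0 0;0 0 9 0 0 0 0;0 0 11 0 0 0 0;0 0 13 0 0 0 0;0 0 14 0 0 0 0;0 0 14 0 0 0 0;0 0 14 0 0 0 0"}}

```text
clock: 13.7
tool_pos: [0.5124, -0.1817, 0.2247]
eef_rot: [0.651, 0.759, -0.0, 0.0]
wrist_force: [0.1, -1.5, 0.0]
finger_gap: 0.0231
```

Run:
```python
from h import *
f=[]
for i in range(14): f.append(ctrl.state()["wrist_force"]);a=ctrl.snapshot("wrist")
st=ctrl.state();print(st["tool_pos"],np.mean(f,0),np.std(f,0),st["ft_torque"],st["clock"])
b=ctrl.snapshot("scene")[190:310,110:270]
cv2.imwrite("pics/c5.png",np.hstack([cv2.resize(a,(400,300)),cv2.resize(b,(400,300),interpolation=cv2.INTER_CUBIC)])[...,::-1])
```

```text
[ 0.5123 -0.1816  0.2246] [ 0.2909 -0.7168 -0.0301] [0.4405 0.6744 0.4839] [-0.2296 -0.1201 -0.0612] 14.4
```

View pics/c5.png

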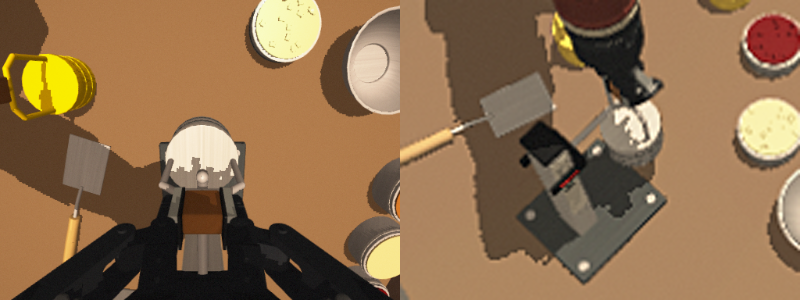

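The pointer carriage has sunk, and in the wrist panel the hook tip shows at (202,178) in front of the block. Force z is about 0, with a small lateral force of −0.7 N in y.

Run:
```python
from h import *
st=ctrl.state();Rm=R.from_quat(st["eef_rot"]);w=cam("wrist",st)
bail=st["tool_pos"]+Rm.apply([0,0,.0336])
for dx in(.014,.017,.020,.023):
    for dz in (.016,.019): print(dx,dz,proj(w,bail+Rm.apply([dx,0,-dz]))[0]*400/512)
```

```text
0.014 0.016 [201.8858 182.3037]
0.014 0.019 [201.8896 184.3712]
0.017 0.016 [201.8815 178.1058]
0.017 0.019 [201.8851 180.1083]
0.02 0.016 [201.8771 173.8512]
0.02 0.019 [201.8807 175.7865]
0.023 0.016 [201.8726 169.5394]
0.023 0.019 [201.8761 171.4051]
```

Emit:
{"op": "step_arm", "data": {"plan": "-0.5 0 0 0 0 0 0;-1 0 0 0 0 0 0;-1.5 0 0.3 0 0 0 0;-1.5 0 0.5 0 0 0 0;-1.5 0 0.5 0 0 0 0;-1.5 0 0.5 0 0 0 0", "squeeze": 20}}

```text
clock: 15.2
tool_pos: [0.5124, -0.1824, 0.2239]
eef_rot: [0.651, 0.759, -0.0, -0.0]
wrist_force: [0.4, 5.1, -0.3]
finger_gap: 0.0233
```

Run:
```python
from h import *
f=[]
for i in range(14): s=ctrl.state();f.append(np.r_[s["wrist_force"],s["ft_torque"]]);a=ctrl.snapshot("wrist")
st=ctrl.state();print(st["tool_pos"],np.mean(f,0),np.std(f,0),st["clock"])
```

```text
[ 0.5124 -0.1824  0.2239] [ 0.1028  5.134  -0.1169  1.2306 -0.0379  0.0107] [0.4468 0.4475 0.4305 0.0225 0.0328 0.0263] 15.9
```

Emit:
{"op": "step_arm", "data": {"plan": "0.3 0 0 0 0 0 0;0.6 0 0 0 0 0 0;0.6 0 0 0 0 0 0;0.6 0 0 0 0 0 0;0.6 0 0 0 0 0 0"}}

```text
clock: 16.52
tool_pos: [0.5124, -0.182, 0.224]
eef_rot: [0.651, 0.759, -0.0, -0.0]
wrist_force: [1.2, 0.2, -0.3]
finger_gap: 0.0228
```

Run:
```python
from h import *
f=[]
for i in range(10): s=ctrl.state();f.append(np.r_[s["wrist_force"],s["ft_torque"]]);a=ctrl.snapshot("wrist")
st=ctrl.state();print(st["tool_pos"],np.mean(f,0),np.std(f,0),st["clock"])
```

```text
[ 0.5124 -0.1819  0.224 ] [ 0.5848 -0.5359  0.0734 -0.1166 -0.0994 -0.0118] [0.5552 0.5607 0.3814 0.0659 0.0283 0.0321] 17.025
```

Emit:
{"op": "step_arm", "data": {"plan": "0 0 0 0 0 0 0.29;0 0 0 0 0 0 0.32;0 0 0 0 0 0 0.36;0 0 0 0 0 0 0.42;0 0 0 0 0 0 0.5;0 0 0 0 0 0 0.6;0 0 0 0 0 0 0.7;0 0 0 0 0 0 0.7;0 0 0 0 0 0 0.7;0 0 0 0 0 0 0.7;0 0 0 0 0 0 0.7;0 0 0 0 0 0 0.7"}}

```text
clock: 18.52
tool_pos: [0.5124, -0.182, 0.224]
eef_rot: [0.651, 0.759, -0.0, -0.0]
wrist_force: [0.0, -0.4, -0.4]
finger_gap: 0.0599
```

Run:
```python
from h import *
f=[]
s0=None
for i in range(10):
    s=ctrl.state();f.append(s["wrist_force"]);a=ctrl.snapshot("wrist")
    g=cv2.cvtColor(a,cv2.COLOR_RGB2GRAY).astype(int)[150:330,200:320]
    if s0 is not None: print(np.abs(g-s0).mean().round(2),end=" ")
    s0=g
st=ctrl.state();print(st["tool_pos"],np.mean(f,0),st["clock"])
b=ctrl.snapshot("scene")[190:310,110:270]
cv2.imwrite("pics/c6.png",np.hstack([cv2.resize(a,(400,300)),cv2.resize(b,(400,300),interpolation=cv2.INTER_CUBIC)])[...,::-1])
```

```text
1.83 1.84 1.86 1.82 1.82 1.83 1.84 1.81 1.82 [ 0.5124 -0.182   0.224 ] [ 0.0608 -0.1594  0.2889] 19.025
```

View pics/c6.png

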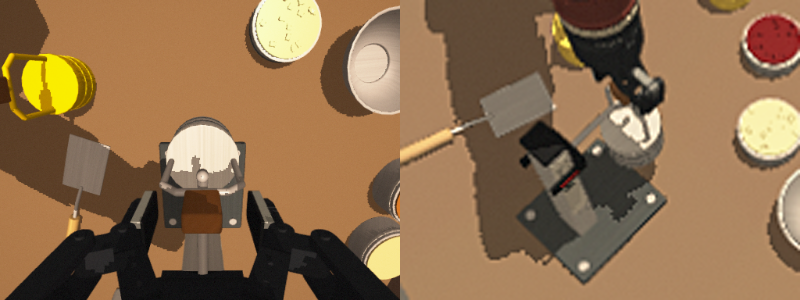

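Released: the canister hangs on the hook with the grip block free between the open fingers at columns 183–222, and frame differences are pure noise, so nothing is moving. I'll wait a further 1.5 s and then regrip slowly.

Emit:
{"op": "step_arm", "data": {"plan": "0 0 0 0 0 0 0.7;0 0 0 0 0 0 0.7;0 0 0 0 0 0 0.7;0 0 0 0 0 0 0.7;0 0 0 0 0 0 0.7;0 0 0 0 0 0 0.7;0 0 0 0 0 0 0.7;0 0 0 0 0 0 0.7;0 0 0 0 0 0 0.7;0 0 0 0 0 0 0.7;0 0 0 0 0 0 0.7;0 0 0 0 0 0 0.7"}}

```text
clock: 20.58
tool_pos: [0.5124, -0.182, 0.224]
eef_rot: [0.651, 0.759, -0.0, -0.0]
wrist_force: [-0.8, 0.3, -0.6]
finger_gap: 0.0595
```

Emit:
{"op": "step_arm", "data": {"plan": "0 0 0 0 0 0 0.6;0 0 0 0 0 0 0.5;0 0 0 0 0 0 0.42;0 0 0 0 0 0 0.36;0 0 0 0 0 0 0.33;0 0 0 0 0 0 0.3;0 0 0 0 0 0 0.28;0 0 0 0 0 0 0.26;0 0 0 0 0 0 0.2;0 0 0 0 0 0 0.1;0 0 0 0 0 0 0;0 0 0 0 0 0 0", "squeeze": 40}}

```text
clock: 22.08
tool_pos: [0.5124, -0.182, 0.224]
eef_rot: [0.651, 0.759, -0.0, -0.0]
wrist_force: [0.3, 1.1, 0.4]
finger_gap: 0.0236
```

Run:
```python
from h import *
f=[]
for i in range(10): s=ctrl.state();f.append(np.r_[s["wrist_force"],s["ft_torque"]]);a=ctrl.snapshot("wrist")
st=ctrl.state();print(st["tool_pos"],st["finger_gap"],np.mean(f,0),np.std(f,0),st["clock"])
```

```text
[ 0.5124 -0.1819  0.224 ] 0.023460348515339274 [ 0.1219  0.165   0.0675  0.0162 -0.0327 -0.0097] [0.5186 0.5256 0.3704 0.0309 0.03   0.0309] 22.575
```

Emit:
{"op": "step_arm", "data": {"plan": "0 0 -1 0 0 0 0;0 0 -3 0 0 0 0;0 0 -5 0 0 0 0;0 0 -7 0 0 0 0;0 0 -9 0 0 0 0;0 0 -11 0 0 0 0;0 0 -13 0 0 0 0;0 0 -15 0 0 0 0;0 0 -17 0 0 0 0;0 0 -19 0 0 0 0;0 0 -21 0 0 0 0;0 0 -23 0 0 0 0;0 0 -25 0 0 0 0;0 0 -27 0 0 0 0;0 0 -29 0 0 0 0;0 0 -31 0 0 0 0;0 0 -34 0 0 0 0;0 0 -37 0 0 0 0;0 0 -39 0 0 0 0;0 0 -40 0 0 0 0"}}

```text
clock: 25.08
tool_pos: [0.5124, -0.182, 0.2641]
eef_rot: [0.651, 0.759, -0.0, -0.0]
wrist_force: [0.1, -0.2, -2.9]
finger_gap: 0.0234
```

Emit:
{"op": "step_arm", "data": {"plan": "0 0 -1 0 0 0 0;0 0 -4 0 0 0 0;0 0 -8 0 0 0 0;0 0 -13 0 0 0 0;0 0 -17 0 0 0 0;0 0 -20 0 0 0 0;0 0 -21 0 0 0 0;0 0 -21 0 0 0 0;0 0 -21 0 0 0 0"}}

```text
clock: 26.2
tool_pos: [0.5123, -0.1819, 0.285]
eef_rot: [0.651, 0.759, -0.0, -0.0]
wrist_force: [-1.0, -0.1, -3.6]
finger_gap: 0.0236
```

Run:
```python
from h import *
f=[]
for i in range(6): s=ctrl.state();f.append(np.r_[s["wrist_force"],s["ft_torque"]]);a=ctrl.snapshot("wrist")
st=ctrl.state();print(st["tool_pos"],st["finger_gap"],np.mean(f,0),st["clock"])
b=ctrl.snapshot("scene")[190:310,110:270]
cv2.imwrite("pics/c7.png",np.hstack([cv2.resize(a,(400,300)),cv2.resize(b,(400,300),interpolation=cv2.INTER_CUBIC)])[...,::-1])
```

```text
[ 0.5124 -0.182   0.2851] 0.022994721526148655 [-0.2113  0.2308 -3.4903 -0.0141  0.002  -0.0039] 26.5
```

View pics/c7.png

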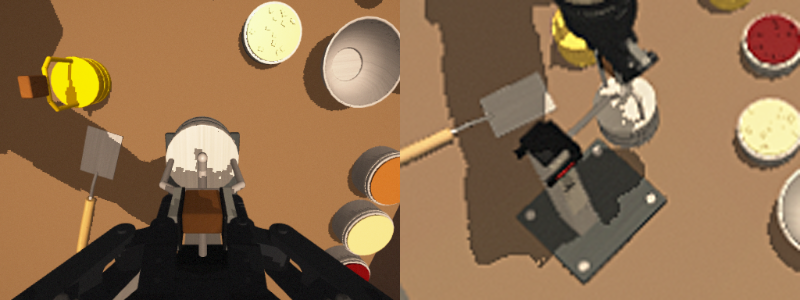

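The wrist panel shows the hook tip back at its unloaded spot (202,157), and the bar is clear above it. Next I'll back out along the hook and carry the canister to the board.

Emit:
{"op": "step_arm", "data": {"plan": "2 0 0 0 0 0 0;7 0 0 0 0 0 0;15 0 0 0 0 0 0;26 0 0 0 0 0 0;40 0 0 0 0 0 0;55 0 0 0 0 0 0;70 0 0 0 0 0 0;82 0 0 0 0 0 0;90 0 0 0 0 0 0;94 0 0 0 0 0 0;95 0 0 0 0 0 0;95 0 0 0 0 0 0"}}

```text
clock: 28.05
tool_pos: [0.4979, -0.0883, 0.2851]
eef_rot: [0.651, 0.759, -0.0, -0.0]
wrist_force: [-0.3, 0.6, -4.1]
finger_gap: 0.0235
```

Run:
```python
from h import *
print(ctrl.state()["tool_pos"],ctrl.state()["wrist_force"])
delta([.543,.295,.285],30)
delta([.543,.295,.1656],30)
```

```text
[ 0.4979 -0.0883  0.2851] [-0.3178  0.5922 -4.0508]
shift mm [371.9 103.3   0. ] turn deg [ -0.01   0.   -21.19]
shift mm [371.9 103.3 119.4] turn deg [ -0.01   0.   -21.19]
```

Emit:
{"op": "step_arm", "data": {"plan": "4 1 0 0 0 0 0;14 4 0 0 0 -1 0;32 9 0 0 0 -2 0;56 16 0 0 0 -3 0;86 24 0 0 0 -5 0;118 33 0 0 0 -7 0;152 42 0 0 0 -9 0;186 52 0 0 0 -11 0;220 61 0 0 0 -13 0;254 71 0 0 0 -15 0;286 79 0 0 0 -17 0;314 87 0 0 0 -18 0;336 93 0 0 0 -19 0;352 98 0 0 0 -20 0;363 101 0 0 0 -21 0;370 103 0 0 0 -21 0;372 103 0 0 0 -21 0;372 103 0 0 0 -21 0;372 103 0 0 0 -21 0"}}

```text
clock: 30.42
tool_pos: [0.5428, 0.2946, 0.2851]
eef_rot: [0.502, 0.865, -0.0, -0.0]
wrist_force: [-0.2, -0.4, -3.3]
finger_gap: 0.0233
```

Emit:
{"op": "step_arm", "data": {"plan": "0 0 3 0 0 0 0;0 0 10 0 0 0 0;0 0 20 0 0 0 0;0 0 32 0 0 0 0;0 0 46 0 0 0 0;0 0 60 0 0 0 0;0 0 74 0 0 0 0;0 0 86 0 0 0 0;0 0 95 0 0 0 0;0 0 101 0 0 0 0;0 0 105 0 0 0 0;0 0 108 0 0 0 0;0 0 110 0 0 0 0;0 0 110 0 0 0 0"}}

```text
clock: 32.17
tool_pos: [0.5427, 0.2946, 0.1751]
eef_rot: [0.502, 0.865, -0.0, -0.0]
wrist_force: [1.1, -0.3, -3.9]
finger_gap: 0.0232
```

Run:
```python
from h import *
f=[]
for i in range(6): s=ctrl.state();f.append(s["wrist_force"]);a=ctrl.snapshot("wrist")
st=ctrl.state();print(st["tool_pos"],st["finger_gap"],np.mean(f,0),st["clock"])
b=ctrl.snapshot("scene")[130:250,260:420]
cv2.imwrite("pics/c8.png",np.hstack([cv2.resize(a,(400,300)),cv2.resize(b,(400,300),interpolation=cv2.INTER_CUBIC)])[...,::-1])
```

```text
[0.5428 0.2946 0.1752] 0.0232040403919921 [ 0.5023  0.3479 -3.6574] 32.475
```

View pics/c8.png

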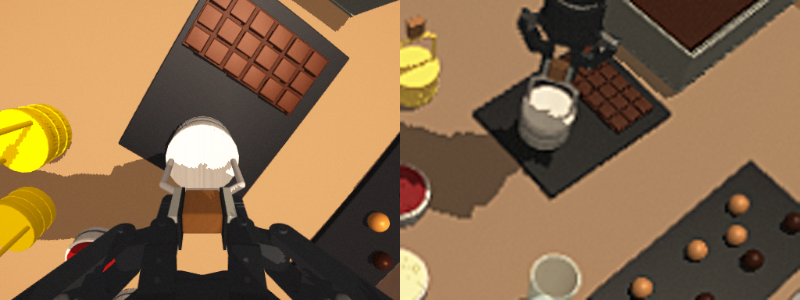

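The canister hangs just over the free half with the chocolate well clear. Visible board corners in the wrist panel are (120,143) and (350,58). I'll check them against the board estimate, then lower the last 10 mm.

Run:
```python
from h import *
w=cam("wrist")
for q in((120,143),(350,58)):print(atz(w,np.array(q)*1.28,.012))
```

```text
[0.4534 0.241  0.012 ]
[0.6425 0.4684 0.012 ]
```

Emit:
{"op": "step_arm", "data": {"plan": "0 0 1.5 0 0 0 0;0 0 3 0 0 0 0;0 0 4.5 0 0 0 0;0 0 6 0 0 0 0;0 0 7 0 0 0 0;0 0 8 0 0 0 0;0 0 8.6 0 0 0 0;0 0 8.6 0 0 0 0;0 0 8.6 0 0 0 0"}}

```text
clock: 33.65
tool_pos: [0.5428, 0.2946, 0.1666]
eef_rot: [0.502, 0.865, -0.0, 0.0]
wrist_force: [0.8, -1.0, -3.8]
finger_gap: 0.0236
```

Run:
```python
from h import *
f=[]
for i in range(8): s=ctrl.state();f.append(s["wrist_force"]);a=ctrl.snapshot("wrist")
st=ctrl.state();print(st["tool_pos"],st["finger_gap"],np.mean(f,0),st["clock"])
```

```text
[0.5428 0.2946 0.1666] 0.023403236078652544 [ 0.1791  0.0843 -3.6074] 34.05
```

Emit:
{"op": "step_arm", "data": {"plan": "0 0 0.4 0 0 0 0;0 0 0.8 0 0 0 0;0 0 1.2 0 0 0 0;0 0 1.2 0 0 0 0;0 0 1.2 0 0 0 0"}}

```text
clock: 34.67
tool_pos: [0.5429, 0.2946, 0.1663]
eef_rot: [0.502, 0.865, 0.0, 0.0]
wrist_force: [-2.9, -1.2, 6.4]
finger_gap: 0.0233
```

Run:
```python
from h import *
f=[]
for i in range(8): s=ctrl.state();f.append(s["wrist_force"]);a=ctrl.snapshot("wrist")
st=ctrl.state();print(st["tool_pos"],st["finger_gap"],np.mean(f,0),st["clock"])
```

```text
[0.5429 0.2946 0.1663] 0.02317370204417831 [-2.764  -1.0406  6.3818] 35.075
```

In contact, pressing about 10 N. I'll ease off and release.

Emit:
{"op": "step_arm", "data": {"plan": "0 0 0.2 0 0 0 0;0 0 0.2 0 0 0 0;0 0 0.2 0 0 0 0.29;0 0 0.2 0 0 0 0.32;0 0 0.2 0 0 0 0.36;0 0 0.2 0 0 0 0.42;0 0 0.2 0 0 0 0.5;0 0 0.2 0 0 0 0.6;0 0 0 0 0 0 0.75;0 0 0 0 0 0 0.75;0 0 0 0 0 0 0.75", "squeeze": 20}}

```text
clock: 36.45
tool_pos: [0.5429, 0.2947, 0.1663]
eef_rot: [0.502, 0.865, 0.0, 0.0]
wrist_force: [0.8, 0.9, -0.9]
finger_gap: 0.064
```

Emit:
{"op": "step_arm", "data": {"plan": "0 0 -5 0 0 0 0.75;0 0 -15 0 0 0 0.8;0 0 -30 0 0 0 0.8;0 0 -50 0 0 0 0.8;0 0 -75 0 0 0 0.8;0 0 -100 0 0 0 0.8;0 0 -115 0 0 0 0.8;0 0 -120 0 0 0 0.8;0 0 -120 0 0 0 0.8;0 0 -120 0 0 0 0.8"}}

```text
clock: 37.7
tool_pos: [0.5424, 0.2945, 0.2854]
eef_rot: [0.502, 0.865, -0.0, -0.0]
wrist_force: [0.5, -0.1, 0.1]
finger_gap: 0.0687
```

Run:
```python
from h import *
st=ctrl.state();print(st["tool_pos"],st["finger_gap"],st["wrist_force"],st["clock"])
a=ctrl.snapshot("wrist");b=ctrl.snapshot("scene")
w=cam("wrist",st)
for z in(.067,.132,.172): print(z,proj(w,[.5429,.2946,z])[0]*400/512)
cv2.imwrite("pics/c9.png",np.hstack([cv2.resize(a,(400,300)),cv2.resize(b[130:310,160:400],(400,300),interpolation=cv2.INTER_CUBIC)])[...,::-1])
```

```text
[0.5424 0.2945 0.2854] 0.06869093988978472 [ 0.4555 -0.0639  0.1342] 37.7
0.067 [202.3617 131.0669]
0.132 [202.4475 143.5925]
0.172 [202.5214 154.4016]
```

View pics/c9.png

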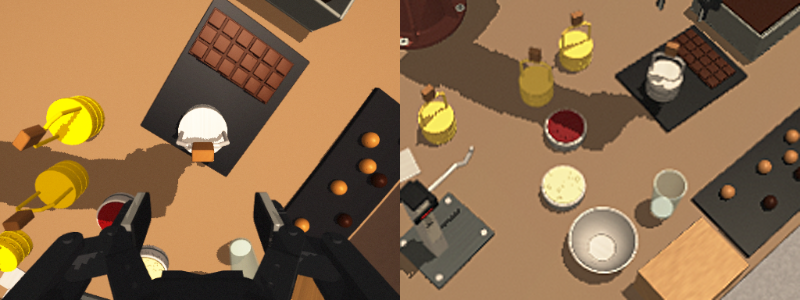

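The canister stands upright on the free half, with its top at (203,130) where the projection put it (202,131). The hook is empty and back up, and the other things are in place.

```bash
python3 -c "
from plant import ctrl
print(ctrl.finish_job())"
```

```text
the job is handed in; nothing more can be done
None
```

I hung the canister on the scale's hook, let it come to rest, then lifted it off and stood it on the free half of the slate board. The job is handed in at about 38 s of the 72 s allowed; no verdict was reported.

- **Hanging:** I gripped the wooden block along the bow and lowered at about 16 mm/s until the wrist carried almost no weight (0 ± 0.4 N). The hook sank by about 25 mm for a canister of about 3.4 N. The gripper was open for more than 2 s, and pictures over the first 0.5 s of that showed no movement.
- **Lifting off:** I regripped with the gripper in place and raised slowly. The hook tip was back at its unloaded position in the wrist picture before I backed out.
- **Placing:** Contact with the board was about 10 N at most. After release, the top of the canister appeared within 1–2 pixels of where it should be. The target's position from two views agreed to about 4 mm, so the canister should be roughly 2–5 mm from the middle of the free half. It looked upright, clear of the chocolate, and nothing else appeared to have moved.

**What disagreed:**
- A 1.5 mm centring correction on the hook raised a sideways force of about 5 N on the wrist. I took it to be the bow against the hook and undid it before letting go.
- The top and wrist cameras differed by 2–5 mm on the same points.
- The hook's speed and sink could not be read directly; I inferred them from arm motion, forces and pictures.

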